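# Seat a pot lid with the bench lever press

### The arm

A 6-joint arm with a two-finger parallel gripper is mounted at the origin on a cart in front of the work surface, level with it; the furniture and walls round the work are solid. World frame = base frame: x ahead of the robot, y to its left, z up, the work surface at z = 0. Lengths are in m, angles in rad, forces in N, time in s.
With the tool pointing down it reaches from about 0.375 to 0.975 m from the base axis. Payload 3.8 kg.
Tool frame: the origin (TCP) lies at the very end of the fingers, on their centre line; the grasp point (between the pads) lies 19 mm behind it (robot.grip_depth is the distance from the TCP to the grasp point, in m); z points along the fingers, y is the line along which they close (so a half turn about z gives the same grasp; the last joint's range is limited). The gripper opens to 88 mm and grips with 3 to 60 N. Pads are 18 mm wide; open, the fingers measure 123 mm over their backs; the gripper's body (75 mm by 187 mm) begins 45 mm behind the grasp point.
Start: joints at [1.124, 0.264, 1.604, -0, 1.274, -0.037], TCP at [0.269, 0.619, 0.239] pointing down, gripper open.
Joint ranges: [-2.63, 2.63], [-0.94, 2.18], [0.31, 2.57], [-1.31, 4.45], [0, 2.66], [-2.55, 2.55]. Speed limits (rad/s): [2.57, 2.57, 3.14, 3.14, 3.14, 3.14].

### API

Orientations are given as a unit quaternion [w, x, y, z].
In Python, from rig import robot gives the robot as it stands.
- The arm moves only by the tool jog_arm, called after ">>>" by a JSON object that holds its "method" and its "body". Schema: {"type":"object","properties":{"rows":{"type":"array","items":{"type":"array","items":{"type":"number"},"minItems":5,"maxItems":5},"minItems":1,"maxItems":12},"squeeze":{"type":"number"},"only":{"type":"string"},"quiet":{"type":"boolean"},"lines":{"type":"string"}},"required":["rows"],"additionalProperties":false}. rows is a list of rows, 1 to 12 of them, each of 5 numbers: dx, dy, dz in shares of the most that a row can go, 1 being 50 mm, then a turn about the tool's z in a scale on which 1.0 is 2 pi rad, then the opening from 0.0 (shut) to 1.0 (fully open); each row shifts and turns the commanded pose from where the row before left it, along the tool's axes as they then stand; what a row does not reach is not made up. A row lasts 1/10 s, in which the tool goes at most 0.05 m and 0.15 rad, less where a joint would pass 70% of its speed; a pose out of reach is approached as far as the arm can. The fingers move at their own pace and stop on an object; squeeze is the grip in N (left out, the last holds). Time passes only in rows, so rows that do not move let the fingers close. The tool returns the time, the measured TCP pose, the force, the opening and the grip force at its end. only (a regular expression) keeps the lines of the reply that match it, lines (a string "A,B") keeps lines A to B, and quiet returns only ok. Input that does not fit is refused with a message, and nothing moves.
- robot.get_state(): the state, without advancing time (a new reading comes with each control period).
- robot.camera(name): name is "side" or "top"; returns a dict with "color" (420x560x3 uint8, red, green, blue), "fx", "fy", "cx", "cy" (pixels), "camera_from_world" (4x4, takes a point from world to camera coordinates). Camera axes: x right, y down, z forward; pixel columns grow to the right and rows downward; lengths in m; the calibration is good to about 2 mm. A picture is of the moment at which its call begins. There is no depth.
- robot.job_done(): hands the job in; it is judged then, once.
The state is a dict: "clock": time; "q": joint angles; "dq": joint speeds; "joint_efforts": joint torques, N m; "eef_pos": TCP position; "eef_rot": TCP orientation; "wrist_force": force on the tool from outside, world axes, zero at the start; "wrist_torque": the same for the moment, N m; "finger_gap": opening from 0.0 (shut) to 1.0 (fully open); "grasp_force": force on a finger pad.
Only numpy, scipy, OpenCV 4.12 (cv2) and the standard library are available. Lean on these libraries where they do the work, as an engineer would, in place of code of your own. Each camera call takes 0.05 s, during which the arm holds its last target. There are 200 camera calls.

### The job

Two identical small lever presses stand on the bench, and one of them has an orange-lidded specimen pot in its nest with the lid not yet pushed home. Pull that press's lever all the way down so that the lid is fully seated, then ease the lever slowly back up to its rest without letting the spring snap it back, and let go. Leave the pot standing in its nest and do not work the empty press.

Things in the scene. Friction and masses are not known exactly. Their poses are not given: they have to be found in the camera images.
- pot: White specimen pot with an orange push-on lid, 63 mm across, 61 mm high with the lid home, loose, standing in the nest of one of the presses on its 16 mm base plate. Origin: centre of its underside; +z up.
- pot_lid (a joint): How far the orange lid stands above its seat on the pot, m: 0 = fully home, 0.008 to 0.014 at the start. It is a tight push fit (about 5 N) and stays where it is left.
- press_a: Grey lever press fixed to the worktop, left or right; twin of press_b. Origin: underside, below ram and nest centre. -x = front, towards the robot within 0.25 rad; +x to the rear column; +z up. mm: base plate x -60..110, y +-55, 16 high; nest ring 74 wide, 7 high; head x -30..100, y +-28, z 135..210. Lever on the -y side: pivot along y at (30, -48, 175), 11 mm bar, 190 to the knob centre.
- press_a_knob (a point): Centre of press_a's red ball knob, 32 mm diameter. In the press frame: x = 30 - 190 cos f, y = -48, z = 175 + 190 sin f (mm), f = 0.61 rad - lever angle: (-126, -48, 284) at rest, (-148, -48, 110) fully down. Pinch it from above, fingers closing along the press's y; the ball can turn between the fingers, so the gripper may stay upright. This point's axes turn with the lever.
- press_a_lever (a joint): Lever angle of press_a, rad: 0 = rest, against the upper stop (bar 35 deg above level, to the front); grows as the knob goes down, 0.96 = lower stop (about 0.93 with the pot in, when its lid is home). The ram goes down 36 mm in the stroke, the last third seats the lid. A spring pulls it up: about 1 N at the knob near rest, 7 N at the bottom; let go at the bottom it flies up at many rad/s.
- press_b: The other press, left or right: same make, colours, sizes, frame and lever as press_a. Fixed to the worktop.
- press_b_knob (a point): Centre of press_b's red ball knob, 32 mm diameter; same place in its press's frame as on press_a.

How it is judged:
On the way:
1. the lever of the press that holds the pot is pulled down through its stroke (beyond 0.8 rad) and the lid is seated (within 4 mm) (value of joint press_a_lever above 0.8 rad and value of joint pot_lid below 0.004 m), for 0.1 s.
At the end, for the whole second after the job is handed in: The lever is back at its rest (within 0.08 rad), the lid is home (within 4 mm), and the pot stands upright (10 degrees) and still, within 12 mm of the nest's centre (value of joint press_a_lever below 0.08 rad and value of joint pot_lid below 0.004 m and horizontal distance between pot and press_a below 0.012 m and angle between pot's own z axis and vertical below 0.17 rad and linear speed of pot below 0.02 m/s); the robot touches nothing.
It fails at once if the lever of the press with the pot snaps back: it returns faster than 2.5 rad/s (about 0.45 m/s at the knob) (velocity of joint press_a_lever below -2.5 rad/s).
It fails at once if the empty press is worked: its knob is moved by more than 30 mm (distance of press_b_knob from where it was at the start of the episode above 0.03 m).
It also fails if it takes over 43 s, if anything falls off the work surface, if the arm or the gripper's body presses on something with over 40 N, if the wrist force passes 120 N, or if a joint passes its speed limit or range.

## Working session

There is one attempt and no reset: what is moved stays moved. The work goes in short steps, Python scripts to look and compute and a tool call to move; the robot and the scene stay as the last step left them, time stands still between calls to the robot, and variables do not carry over. Pictures are saved under pics/ and viewed, at most 10 in all, crops included, and the job is handed in when it is done.

```bash
ls; mkdir -p pics
```

Run:
```python
from rig import robot
import cv2,numpy as np,pickle
d={}
for n in("side","top"):
    c=robot.camera(n);d[n]=c
    cv2.imwrite(f"pics/{n}0.png",c["color"][:,:,::-1])
    print(n,c["fx"],c["fy"],c["cx"],c["cy"],np.round(c["camera_from_world"],3).tolist())
pickle.dump(d,open("c0.pkl","wb"))
s=robot.get_state();print(s["eef_pos"],s["eef_rot"],s["clock"])
```

```text
pics
rig.py
side 520.7768737765749 520.7768737765749 279.36907730374935 194.15656851802456 [[0.97, -0.244, -0.009, -0.556], [-0.123, -0.452, -0.884, 0.21], [0.212, 0.858, -0.468, 1.057], [0.0, 0.0, 0.0, 1.0]]
top 397.15921055581424 397.15921055581424 277.61305022546554 206.9773682441191 [[0.01, -0.999, 0.033, -0.037], [-0.991, -0.014, -0.135, 0.568], [0.136, -0.031, -0.99, 0.997], [0.0, 0.0, 0.0, 1.0]]
[0.26865254 0.6185306  0.23751075] [-2.36176597e-04  2.03457551e-01  9.79083238e-01 -9.90653123e-04] 0.1
```

View pics/side0.png

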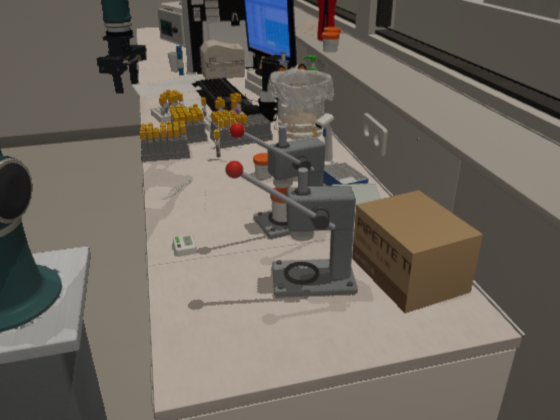

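View pics/top0.png

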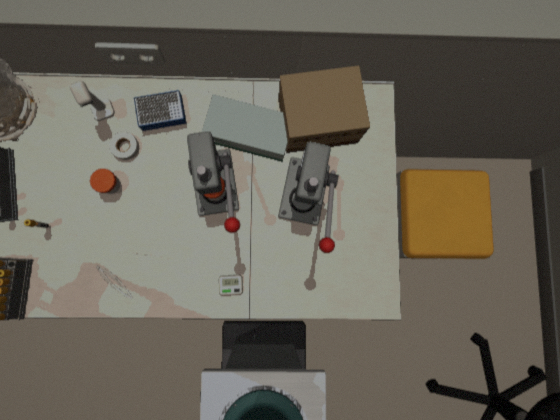

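The press with the pot is the left/far one: its knob is at about (237,130) in the side view and (232,224) in the top view. The near/right press has an empty nest and its knob is at (234,169) side and (327,245) top. Next I'll triangulate the knobs and enlarge the pot press.

Create h.py:
```python
import numpy as np,cv2
def P(c): return np.array([[c["fx"],0,c["cx"]],[0,c["fy"],c["cy"]],[0,0,1]])@c["camera_from_world"][:3]
def tri(cs,ct,a,b):
    X=cv2.triangulatePoints(P(cs),P(ct),np.array(a,float),np.array(b,float)).ravel();return X[:3]/X[3]
def proj(c,X):
    p=P(c)@np.append(X,1);return p[:2]/p[2]
def onz(c,uv,z):
    M=P(c);H=np.c_[M[:,0],M[:,1],M[:,2]*z+M[:,3]];p=np.linalg.solve(H,[*uv,1]);return p[:2]/p[2]
def blob(c,uv,r=13):
    u,v=map(int,uv);im=c["color"][v-r:v+r+1,u-r:u+r+1].astype(int)
    m=((im[...,0]>90)&(im[...,1]<60)&(im[...,2]<60)).astype(np.uint8)
    k=cv2.minEnclosingCircle(cv2.findNonZero(m));return k[0][0]+u-r,k[0][1]+v-r,k[1]
```

Run:
```python
import pickle;from h import *
d=pickle.load(open("c0.pkl","rb"));s,t=d["side"],d["top"]
for n,a,b in(("A",(237,130),(232,224)),("B",(234,169),(327,245))):
    p,q=blob(s,a),blob(t,b);X=tri(s,t,p[:2],q[:2]);print(n,p,q,X,proj(s,X),proj(t,X))
a=cv2.resize(t["color"][120:260,170:350,::-1],None,fx=4.4,fy=4.2,interpolation=2);cv2.imwrite("pics/topc.png",a)
```

```text
A (236.61111068725586, 129.9259262084961, 7.466646194458008) (231.1666669845581, 223.27777767181396, 7.203066349029541) [0.5010562  0.06847649 0.28462712] [236.70181296 129.91329052] [231.14371919 223.44361606]
B (233.875, 169.0, 8.125100135803223) (327.0, 244.0, 7.280210018157959) [ 0.46274863 -0.12053614  0.28487987] [233.9260096  168.99360638] [326.98978159 244.0785683 ]
```

View pics/topc.png

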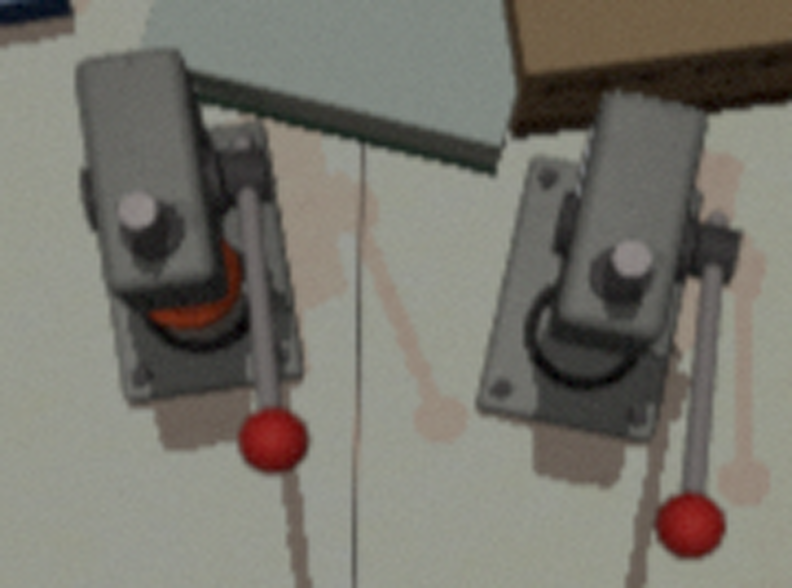

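The crop shows press A, with the orange lid under its head. Its plate's front corners are at crop (128,402) and (300,378), its rear right corner at about (262,125), and its knob at (274,440).

Run:
```python
import pickle;from h import *
from rig import robot
from scipy.spatial.transform import Rotation as R
d=pickle.load(open("c0.pkl","rb"));s,t=d["side"],d["top"]
c=[onz(t,(170+(u+.5)/4.4-.5,120+(v+.5)/4.2-.5),.016) for u,v in((128,400),(300,377),(262,125))]
print(c,np.linalg.norm(c[0]-c[1]),np.linalg.norm(c[2]-c[1]))
e=c[0]-c[1];f=c[2]-c[1]
y1=np.arctan2(-e[0],e[1]);y2=np.arctan2(f[1],f[0]);print("yaw",y1,y2)
k=np.array([.501,.0685])
# alternative: lever upper bar near pivot: crop (247,195) at z~.175
for y in(y1,y2):
    o=k-R.from_euler('z',y).as_matrix()[:2,:2]@[-.126,-.048]
    print("origin",o,[o+R.from_euler('z',y).as_matrix()[:2,:2]@np.array(p) for p in((-.06,.055),(-.06,-.055),(.11,-.055))])
st=robot.get_state();M=R.from_quat(np.array(st["eef_rot"])[[1,2,3,0]]).as_matrix();print(M)
```

```text
[array([0.54783393, 0.17745317]), array([0.56389539, 0.07474609]), array([0.72756136, 0.10194497])] 0.10395534980212327 0.1659106051504797
yaw 0.15512482001739938 0.16468031595500182
origin [0.61807086 0.13539106] [array([0.55029364, 0.18046043]), array([0.56728901, 0.07178128]), array([0.7352477 , 0.09804686])]
origin [0.61742635 0.13650666] [array([0.54922156, 0.18092633]), array([0.56725463, 0.07241455]), array([0.73495467, 0.10028383])]
[[-9.17209939e-01  3.98403287e-01 -8.65584811e-04]
 [ 3.98404223e-01  9.17208087e-01 -1.84375991e-03]
 [ 5.93613781e-05 -2.03596756e-03 -9.99997926e-01]]
```

The rows are not in the units I measure in: shifts go in shares of 50 mm and turns go in shares of 2 pi rad. I convert before sending: -0.04 m is -0.8, -0.15 rad is -0.0239.

>>> {"method": "jog_arm", "body": {"rows": [[0,0,-0.8,0,1],[0,0,-0.8,-0.0223,1],[0,0,-0.8,-0.0223,1],[0,0,0,-0.0223,1],[0,0,0,-0.0239,1],[0,0,0,0,1]]}}

```text
clock: 0.7
eef_pos: [0.2689, 0.619, 0.3586]
eef_rot: [-0.0, -0.08, 0.997, -0.0]
wrist_force: [0.9, 0.4, -0.4]
finger_gap: 0.999
grasp_force: 0.0
```

>>> {"method": "jog_arm", "body": {"rows": [[-0.2,-0.8,0,0,1],[-0.2,-0.9,0,0,1],[-0.2,-0.9,0,0,1],[-0.2,-0.9,0,0,1],[-0.2,-0.9,0,0,1],[-0.2,-0.9,0,0,1],[-0.2,-0.9,0,0,1],[-0.2,-0.9,0,0,1],[-0.2,-0.9,0,0,1],[-0.2,-0.9,0,0,1],[-0.2,-0.9,0,0,1],[0,0,0,0,1]]}}

```text
clock: 1.9
eef_pos: [0.4568, 0.1483, 0.3579]
eef_rot: [-0.0, -0.075, 0.997, -0.001]
wrist_force: [0.5, -0.4, -0.4]
finger_gap: 1.001
grasp_force: 0.0
```

Create w.py:
```python
import sys;from rig import robot;import numpy as np
from scipy.spatial.transform import Rotation as R
s=robot.get_state();M=R.from_quat(np.array(s["eef_rot"])[[1,2,3,0]]).as_matrix()
print("tool delta",np.round(M.T@(np.array(list(map(float,sys.argv[1:4])))-s["eef_pos"]),4),"ang",np.arctan2(M[1,1],M[0,1])-np.pi/2)
```

```bash
python3 w.py .501 .0685 .2656
```

```text
tool delta [-0.0319 -0.0853  0.0925] ang 0.14980792424837142
```

In the tool's units: -0.043 m is -0.86, -0.042 m is -0.84, -0.01 rad is -0.0016.

>>> {"method": "jog_arm", "body": {"rows": [[-0.32,-0.86,0,-0.0016,1],[-0.32,-0.84,0,0,1],[0,0,0,0,1],[0,0,0.4,0,1],[0,0,0.4,0,1],[0,0,0,0,1]]}}

```text
clock: 2.5
eef_pos: [0.4989, 0.0754, 0.315]
eef_rot: [-0.003, -0.084, 0.996, 0.0]
wrist_force: [-0.3, 0.4, -0.0]
finger_gap: 0.997
grasp_force: 0.0
```

```bash
python3 w.py .501 .0685 .2656
```

Run:
```python
from rig import robot;import cv2
a=robot.camera("side")["color"][80:240,140:350,::-1];cv2.imwrite("pics/s1.png",cv2.resize(a,None,fx=3.5,fy=3.5,interpolation=2))
```

```text
tool delta [-0.0013 -0.0072  0.0494] ang 0.1686573407377816
```

View pics/s1.png

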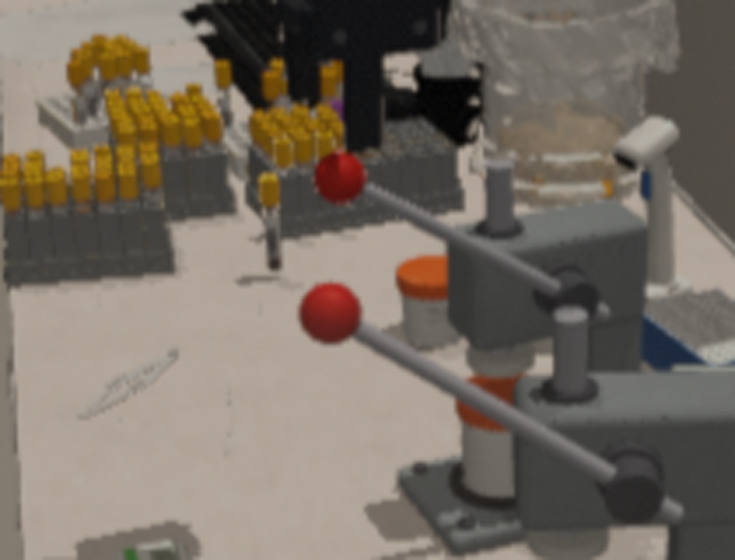

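The view shows knob A at crop (340,178), untouched, with the gripper fingers just above and behind it. The lidded pot stands in press A. I'll correct the sideways offset, go down and pinch.

In the tool's units: 0.025 m is 0.5, -0.007 m is -0.14.

>>> {"method": "jog_arm", "body": {"rows": [[-0.02,-0.14,0,0,1],[0,0,0.5,0,1],[0,0,0.5,0,1],[0,0,0,0,1],[0,0,0,0,1]], "squeeze": 25}}

```text
clock: 3.05
eef_pos: [0.5037, 0.0677, 0.2697]
eef_rot: [0.0, -0.085, 0.996, -0.0]
wrist_force: [0.7, 0.4, 0.2]
finger_gap: 1.002
grasp_force: 0.0
```

```bash
python3 w.py .501 .0685 .2656
```

```text
tool delta [0.0025 0.0012 0.0041] ang 0.17003411811360047
```

>>> {"method": "jog_arm", "body": {"rows": [[0,0,0,0,0.3],[0,0,0,0,0.3],[0,0,0,0,0.3],[0,0,0,0,0.2],[0,0,0,0,0.2],[0,0,0,0,0.2],[0,0,0,0,0.2],[0,0,0,0,0.2]]}}

```text
clock: 3.85
eef_pos: [0.5034, 0.0675, 0.2686]
eef_rot: [-0.0, -0.085, 0.996, -0.0]
wrist_force: [0.2, -0.4, 0.2]
finger_gap: 0.35
grasp_force: 25.0
```

In the tool's units: 0.004 m is 0.08, 0.0025 m is 0.05.

>>> {"method": "jog_arm", "body": {"rows": [[0,0,0,0,0.6],[0,0,0,0,0.6],[0.05,0.02,0.08,0,0.6],[0,0,0,0,0.6],[0,0,0,0,0.3],[0,0,0,0,0.2],[0,0,0,0,0.2],[0,0,0,0,0.2],[0,0,0,0,0.2]], "squeeze": 35}}

```text
clock: 4.75
eef_pos: [0.501, 0.0672, 0.2648]
eef_rot: [0.0, -0.085, 0.996, -0.001]
wrist_force: [0.0, -4.7, -0.3]
finger_gap: 0.332
grasp_force: 34.8
```

```bash
python3 w.py .501 .0685 .2656
```

```text
tool delta [-0.0002  0.0013 -0.0008] ang 0.17008643205796736
```

In the tool's units: 0.0151 m is 0.302, 0.015 m is 0.3.

>>> {"method": "jog_arm", "body": {"rows": [[0.164,0,0.256,0,0.2],[0.142,0,0.268,0,0.2],[0.122,0,0.278,0,0.2],[0.098,0,0.288,0,0.2],[0.076,0,0.294,0,0.2],[0.052,0,0.3,0,0.2],[0.028,0,0.302,0,0.2],[0,0,0,0,0.2],[0,0,0,0,0.2]], "squeeze": 40}}

```text
clock: 5.65
eef_pos: [0.4682, 0.0614, 0.1664]
eef_rot: [0.001, -0.085, 0.996, -0.001]
wrist_force: [-0.5, -6.3, 6.3]
finger_gap: 0.325
grasp_force: 39.0
```

Create a.py:
```python
from rig import robot;import numpy as np,sys
s=robot.get_state();y=.165;e=np.array(s["eef_pos"]);o=np.array([.6175,.1364])
d=e[:2]-o;x=d@[np.cos(y),np.sin(y)];yy=d@[-np.sin(y),np.cos(y)]
v=np.array([.03-x,e[2]+.019-.175]);f=np.arctan2(v[1],v[0])
print("lever",.61-f,"r",np.hypot(*v),"y",yy)
for a in sys.argv[1:]:
    g=.61-float(a);print(a,"tool dx,dz",.19*np.cos(g)-v[0],-(.19*np.sin(g)-v[1]))
```

```bash
python3 a.py .56 .93 .96
```

```text
lever 0.5552116559079636 r 0.18985452129313457 y -0.049444326224882
.56 tool dx,dz 0.00019290601522778394 0.0009005694963952308
.93 tool dx,dz -0.00921491402415206 0.07016425817488649
.96 tool dx,dz -0.011088828018813807 0.07554719507435986
```

In the tool's units: 0.0152 m is 0.304, 0.015 m is 0.3.

>>> {"method": "jog_arm", "body": {"rows": [[0.004,0,0.304,0,0.2],[-0.022,0,0.304,0,0.2],[-0.046,0,0.3,0,0.2],[-0.064,0,0.27,0,0.2],[0,0,0,0,0.2],[0,0,0,0,0.2]]}}

```text
clock: 6.25
eef_pos: [0.4735, 0.0624, 0.1069]
eef_rot: [-0.001, -0.085, 0.996, -0.001]
wrist_force: [-2.9, -7.8, 6.0]
finger_gap: 0.316
grasp_force: 40.2
```

```bash
python3 a.py .93 .96
```

```text
lever 0.8703641034504788 r 0.19068056004208025 y -0.04937258237043843
.93 tool dx,dz -0.0038991921527724294 0.010680292165419172
.96 tool dx,dz -0.005773106147434176 0.016063229064892548
```

>>> {"method": "jog_arm", "body": {"rows": [[-0.056,0,0.19,0,0.2],[-0.03,0,0.08,0,0.2],[0,0,0,0,0.2],[0,0,0,0,0.2]]}}

```text
clock: 6.65
eef_pos: [0.4771, 0.063, 0.0934]
eef_rot: [-0.001, -0.085, 0.996, -0.001]
wrist_force: [-3.4, -8.0, 6.3]
finger_gap: 0.307
grasp_force: 39.9
```

```bash
python3 a.py .93 .96;python3 - <<'E'
from rig import robot;import cv2
a=robot.camera("side")["color"][80:280,140:380,::-1];cv2.imwrite("pics/s2.png",cv2.resize(a,None,fx=3,fy=3,interpolation=2))
E
```

```text
lever 0.9438772608991312 r 0.1910629248357942 y -0.04934597250851375
.93 tool dx,dz -0.00015747835505014462 -0.0028453240667589974
.96 tool dx,dz -0.0020313923497118913 0.002537612832714378
```

View pics/s2.png

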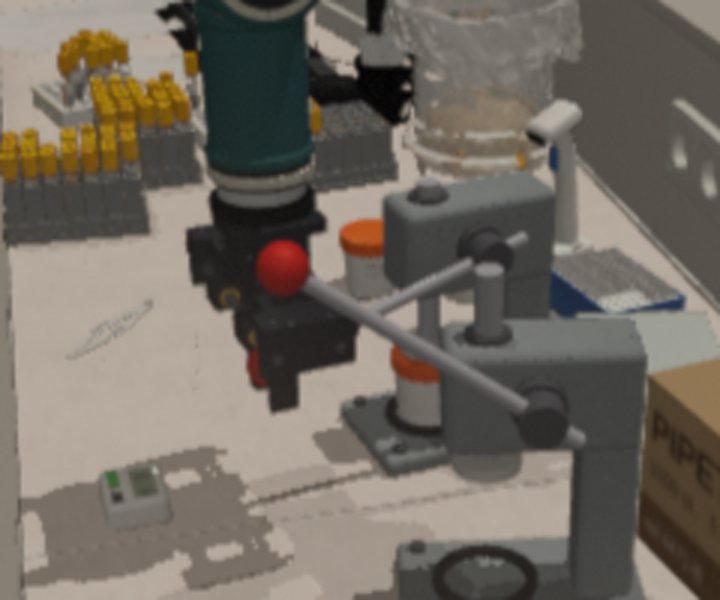

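The press A lever is down. Its bar runs from crop (370,310) to (470,263), the ram is on the orange lid (415,355), and the knob is showing at (258,368). I'll measure the bar angle and the lid height from an enlarged crop.

Create k.py:
```python
from rig import robot;import cv2,pickle,sys
from h import *
c=robot.camera("side");pickle.dump(c,open("c1.pkl","wb"))
y=.165;o=np.array([.6175,.1364]);Rz=np.array([[np.cos(y),-np.sin(y)],[np.sin(y),np.cos(y)]])
W=lambda p:np.append(o+Rz@np.array(p[:2]),p[2])
for a in(.75,.8,.85,.9,.95,1):
    f=.61-a
    print(a,[np.round(proj(c,W((.03-r*np.cos(f),-.048,.175+r*np.sin(f)))),1).tolist() for r in(0,.06,.09,.12,.19)])
print("front lid-top edge z .077/.087 base",[np.round(proj(c,W((0,-.0315,z))),1).tolist() for z in(.016,.077,.087)])
a=c["color"][135:235,210:340,::-1];cv2.imwrite(sys.argv[1],cv2.resize(a,None,fx=6,fy=6,interpolation=2))
```

```bash
python3 k.py pics/s3.png
```

```text
0.75 [[303.3, 164.6], [279.6, 172.6], [267.5, 176.6], [255.2, 180.8], [225.8, 190.6]]
0.8 [[303.3, 164.6], [279.8, 173.7], [267.8, 178.3], [255.7, 183.1], [226.8, 194.3]]
0.85 [[303.3, 164.6], [280.1, 174.8], [268.3, 180.0], [256.3, 185.3], [227.9, 197.8]]
0.9 [[303.3, 164.6], [280.4, 175.9], [268.8, 181.6], [257.0, 187.5], [229.2, 201.2]]
0.95 [[303.3, 164.6], [280.8, 177.0], [269.4, 183.2], [257.9, 189.5], [230.6, 204.5]]
1 [[303.3, 164.6], [281.2, 178.0], [270.1, 184.7], [258.8, 191.6], [232.3, 207.7]]
front lid-top edge z .077/.087 base [[288.5, 223.4], [288.4, 201.5], [288.4, 197.8]]
```

View pics/s3.png

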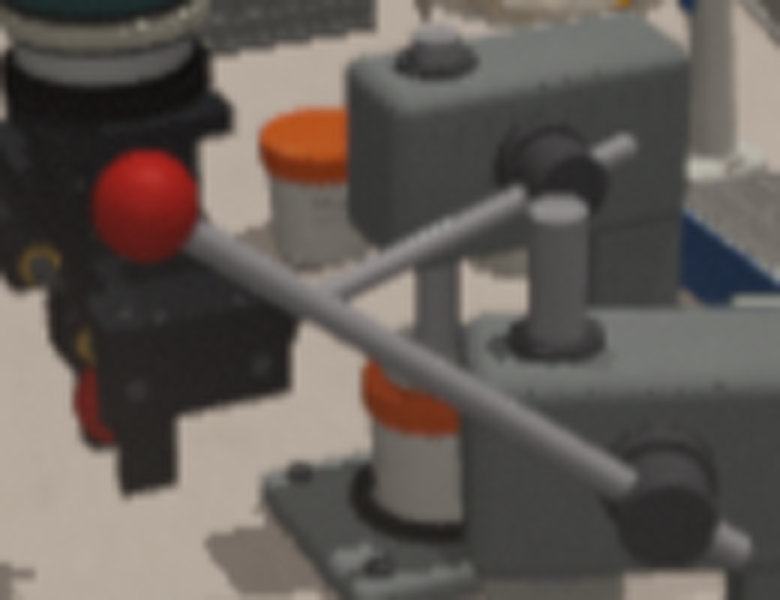

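The bar slope (about 0.53) puts the lever at about 0.94, and the lid skirt has dropped from row 203 to row 207. A few more mm should show the stop as a rise in force.

In the tool's units: 0.003 m is 0.06, -0.001 m is -0.02.

>>> {"method": "jog_arm", "body": {"rows": [[-0.02,0,0.06,0,0.2],[0,0,0,0,0.2],[0,0,0,0,0.2]]}}

```text
clock: 7.05
eef_pos: [0.478, 0.0632, 0.0905]
eef_rot: [-0.001, -0.085, 0.996, -0.001]
wrist_force: [-4.2, -7.4, 5.9]
finger_gap: 0.315
grasp_force: 40.0
```

>>> {"method": "jog_arm", "body": {"rows": [[-0.02,0,0.06,0,0.2],[0,0,0,0,0.2],[0,0,0,0,0.2]]}}

```text
clock: 7.35
eef_pos: [0.479, 0.0634, 0.0875]
eef_rot: [-0.001, -0.085, 0.996, -0.001]
wrist_force: [-3.6, -7.2, 5.8]
finger_gap: 0.315
grasp_force: 39.7
```

```bash
python3 a.py
```

```text
lever 0.9764474310414353 r 0.19130122657496518 y -0.049306335301967555
```

```bash
python3 k.py pics/s4.png >/dev/null
```

```text
(no output)
```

View pics/s4.png

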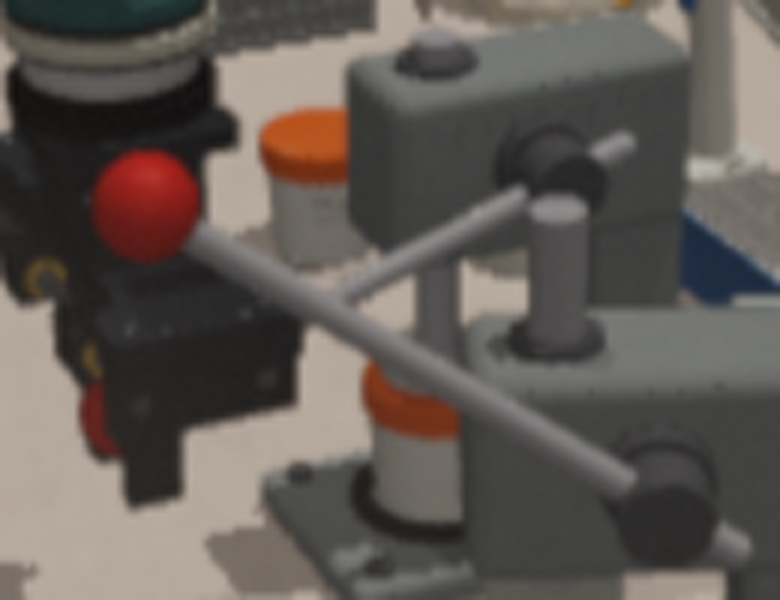

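The knob bottom went from row 443 to 458 and the lid from 432 to 436, so the lever is still following and hasn't reached its stop. I'll push on until the force rises.

In the tool's units: 0.003 m is 0.06, -0.001 m is -0.02.

>>> {"method": "jog_arm", "body": {"rows": [[-0.02,0,0.06,0,0.2],[0,0,0,0,0.2],[0,0,0,0,0.2]]}}

```text
clock: 7.7
eef_pos: [0.4799, 0.0635, 0.085]
eef_rot: [-0.001, -0.085, 0.996, -0.001]
wrist_force: [-6.3, -7.8, 10.7]
finger_gap: 0.314
grasp_force: 39.7
```

>>> {"method": "jog_arm", "body": {"rows": [[-0.02,0,0.06,0,0.2],[0,0,0,0,0.2],[0,0,0,0,0.2]]}}

```text
clock: 8.0
eef_pos: [0.4808, 0.0636, 0.0828]
eef_rot: [-0.001, -0.085, 0.996, -0.001]
wrist_force: [-9.4, -8.4, 16.6]
finger_gap: 0.31
grasp_force: 39.8
```

```bash
python3 a.py
```

```text
lever 1.0025674736682975 r 0.19140059054541542 y -0.049323481576326725
```

The force rose to 16.6 N, so the stop is reached and the lid is home. Now I'll ease the lever back along the arc.

In the tool's units: -0.0152 m is -0.304, -0.0151 m is -0.302.

>>> {"method": "jog_arm", "body": {"rows": [[0.056,0,-0.142,0,0.2],[0.046,0,-0.144,0,0.2],[0.046,0,-0.146,0,0.2],[0.07,0,-0.296,0,0.2],[0.046,0,-0.3,0,0.2],[0.022,0,-0.304,0,0.2],[-0.004,0,-0.304,0,0.2],[-0.028,0,-0.302,0,0.2],[0,0,0,0,0.2]]}}

```text
clock: 8.9
eef_pos: [0.4731, 0.0622, 0.1821]
eef_rot: [0.005, -0.085, 0.996, -0.001]
wrist_force: [5.2, -5.0, 2.0]
finger_gap: 0.311
grasp_force: 40.3
```

```bash
python3 a.py .29 .1 .05
```

```text
lever 0.46946197528824984 r 0.1865078893053597 y -0.049437991032369386
.29 tool dx,dz -0.0043143366719504694 -0.033642394440155765
.1 tool dx,dz -0.018847609654921466 -0.06662842483084581
.05 tool dx,dz -0.023690595015065152 -0.07480012552806124
```

In the tool's units: -0.0145 m is -0.29, -0.014 m is -0.28.

>>> {"method": "jog_arm", "body": {"rows": [[-0.016,0,-0.29,0,0.2],[-0.06,0,-0.28,0,0.2],[-0.09,0,-0.27,0,0.2],[-0.1,0,-0.254,0,0.2],[-0.11,0,-0.238,0,0.2],[0,0,0,0,0.2],[0,0,0,0,0.2]]}}

```text
clock: 9.6
eef_pos: [0.4946, 0.066, 0.2458]
eef_rot: [0.008, -0.085, 0.996, -0.0]
wrist_force: [20.7, -2.2, -10.8]
finger_gap: 0.309
grasp_force: 40.6
```

```bash
python3 a.py .05 .02 0
```

```text
lever 0.10558386522842222 r 0.18589883797149662 y -0.04924157274074965
.05 tool dx,dz -0.0017679313870156421 -0.011081143292952636
.02 tool dx,dz -0.004867673450533627 -0.0158643600414137
0 tool dx,dz -0.007013279088923602 -0.019000583107076224
```

In the tool's units: -0.003 m is -0.06, 0.001 m is 0.02.

>>> {"method": "jog_arm", "body": {"rows": [[-0.06,0,0.02,0,0.2],[0,0,0,0,0.2],[0,0,0,0,0.2]]}}

```text
clock: 9.9
eef_pos: [0.4937, 0.0659, 0.2442]
eef_rot: [0.003, -0.085, 0.996, -0.001]
wrist_force: [9.2, -5.1, -3.6]
finger_gap: 0.311
grasp_force: 40.5
```

>>> {"method": "jog_arm", "body": {"rows": [[-0.06,0,0,0,0.2],[0,0,0,0,0.2],[0,0,0,0,0.2]]}}

```text
clock: 10.2
eef_pos: [0.4937, 0.0659, 0.2443]
eef_rot: [0.0, -0.085, 0.996, -0.001]
wrist_force: [-1.0, -6.4, 4.0]
finger_gap: 0.308
grasp_force: 40.3
```

```bash
python3 k.py pics/s5.png >/dev/null; python3 a.py
```

```text
lever 0.1155308514764809 r 0.18600180079833115 y -0.04925162053301606
```

View pics/s5.png

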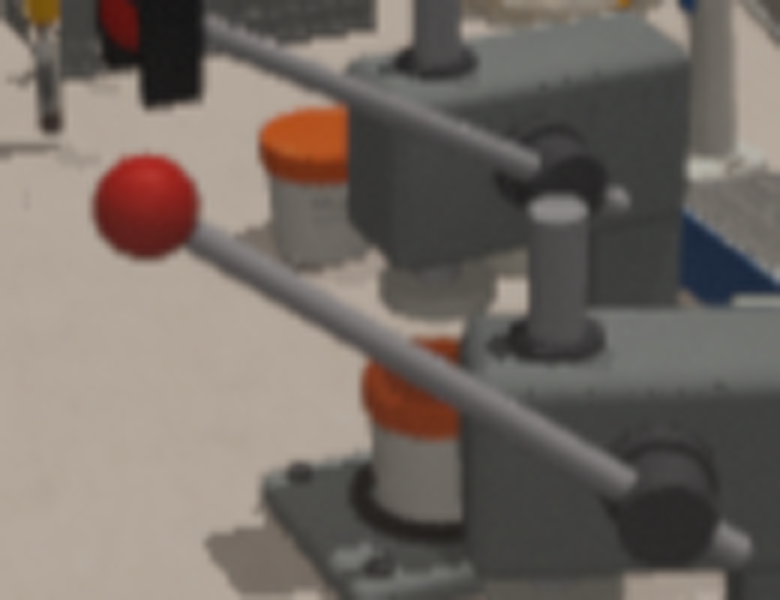

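The lid is seated (skirt at 436) and the pot is upright under the raised ram. The bar's slope, (540,168) to (215,30), is about 0.425, flatter than the 0.57 it had at rest, so I'll work out the lever angle from that.

Run:
```python
import pickle;from h import *
c=pickle.load(open("c1.pkl","rb"));y=.165;o=np.array([.6175,.1364]);Rz=np.array([[np.cos(y),-np.sin(y)],[np.sin(y),np.cos(y)]])
W=lambda p:np.append(o+Rz@np.array(p[:2]),p[2])
for a in(0,.05,.1,.15,.2,.3):
    f=.61-a;p,q=[proj(c,W((.03-r*np.cos(f),-.048,.175+r*np.sin(f)))) for r in(.0,.17)];print(a,q,(q-p)[1]/(q-p)[0])
```

```text
0 [244.45934885 134.18692621] 0.5167932920740808
0.05 [242.51108932 137.67029899] 0.4429066846695341
0.1 [240.73354832 141.21516583] 0.3736469079379512
0.15 [239.13137878 144.8101683 ] 0.308275885459053
0.2 [237.70853244 148.44387701] 0.24617326343334864
0.3 [235.41307528 155.78168254] 0.1297313841604946
```

In the tool's units: -0.0035 m is -0.07, -0.002 m is -0.04.

>>> {"method": "jog_arm", "body": {"rows": [[-0.04,0,-0.07,0,0.2],[-0.04,0,-0.07,0,0.2],[0,0,0,0,0.2],[0,0,0,0,0.2]]}}

```text
clock: 10.65
eef_pos: [0.498, 0.0666, 0.2511]
eef_rot: [0.0, -0.085, 0.996, -0.001]
wrist_force: [0.9, -4.8, 0.5]
finger_gap: 0.312
grasp_force: 40.4
```

>>> {"method": "jog_arm", "body": {"rows": [[-0.04,0,-0.066,0,0.2],[0,0,0,0,0.2],[0,0,0,0,0.2]]}}

```text
clock: 10.95
eef_pos: [0.5, 0.0669, 0.2542]
eef_rot: [0.0, -0.085, 0.996, -0.001]
wrist_force: [0.9, -6.4, -0.6]
finger_gap: 0.312
grasp_force: 40.3
```

>>> {"method": "jog_arm", "body": {"rows": [[-0.04,0,-0.06,0,0.2],[0,0,0,0,0.2],[0,0,0,0,0.2]]}}

```text
clock: 11.25
eef_pos: [0.5004, 0.0671, 0.255]
eef_rot: [-0.002, -0.085, 0.996, -0.001]
wrist_force: [1.4, -5.5, -5.2]
finger_gap: 0.31
grasp_force: 40.4
```

```bash
python3 a.py
```

```text
lever 0.047010980352065745 r 0.18555786069910152 y -0.04916991011248423
```

The last step moved only 0.8 mm and pulled −5 N, so the lever is at its upper stop. I'll open slowly and withdraw upwards.

In the tool's units: 0.0015 m is 0.03, 0.001 m is 0.02.

>>> {"method": "jog_arm", "body": {"rows": [[0.02,0,0.03,0,0.2],[0,0,0,0,0.35],[0,0,0,0,0.45],[0,0,0,0,0.6],[0,0,0,0,0.8],[0,0,0,0,1],[0,0,0,0,1],[0,0,0,0,1],[0,0,0,0,1]], "squeeze": 10}}

```text
clock: 12.15
eef_pos: [0.5005, 0.0682, 0.2553]
eef_rot: [0.0, -0.085, 0.996, 0.0]
wrist_force: [0.5, -0.5, 0.3]
finger_gap: 0.959
grasp_force: 0.0
```

>>> {"method": "jog_arm", "body": {"rows": [[0,0,-0.4,0,1],[0,0,-0.6,0,1],[0,0,-0.8,0,1],[0,0,-0.6,0,1],[0,0,0,0,1],[0,0,0,0,1],[0,0,0,0,1]]}}

```text
clock: 12.85
eef_pos: [0.4998, 0.0681, 0.3736]
eef_rot: [-0.001, -0.085, 0.996, 0.0]
wrist_force: [0.3, -0.3, -0.3]
finger_gap: 1.0
grasp_force: 0.0
```

```bash
python3 k.py pics/s6.png >/dev/null
```

Run:
```python
import pickle;from h import *
d=pickle.load(open("c0.pkl","rb"))["side"];c=pickle.load(open("c1.pkl","rb"));print(blob(d,(237,130)),blob(c,(237,130)))
```

```text
(236.61111068725586, 129.9259262084961, 7.466646194458008) (236.71153831481934, 130.009614944458, 7.35554313659668)
```

View pics/s6.png

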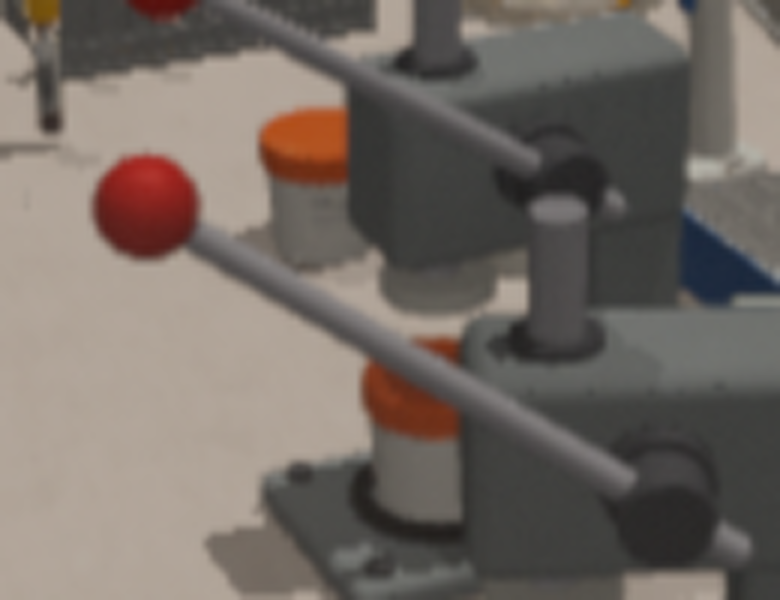

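Knob A is back at its starting pixel (236.7,130.0), the lid is home with its skirt at 436, the pot is upright in the nest, and the gripper is clear.

```bash
python3 -c "from rig import robot;print(robot.job_done())"
```

```text
the job is handed in; nothing more can be done
None
```

I pulled press A's lever down to its stop and seated the lid, then eased the lever back to rest and let go; the pot stands upright in its nest, the empty press was not touched, and the job is handed in with no verdict returned.

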